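Clear the offcuts and put the specimens away to dry

ROBOT

A 7-joint arm with a two-finger parallel gripper is mounted at the origin on the work surface. World frame = base frame: x ahead of the robot, y to its left, z up, the work surface at z = 0. Lengths are in m, angles in rad, forces in N, time in s.
With the tool pointing down it reaches from about 0.4 to 0.85 m from the base axis. Payload 10.4 kg.
Tool frame: the origin (TCP) lies at the very end of the fingers, on their centre line; the grasp point (between the pads) lies 19 mm behind it; z points along the fingers, y is the line along which they close (so a half turn about z gives the same grasp; the last joint's range is limited). The gripper opens to 87 mm and grips with 3 to 60 N. Pads are 19 mm wide; open, the fingers measure 117 mm over their backs; the gripper's body (75 mm by 190 mm) begins 51 mm behind the grasp point.
Start: joints at [-1.359, 0.332, -0.065, 1.46, 0.022, 1.35, -0.088], TCP at [0.145, 0.608, 0.223] pointing down, gripper open.
Joint ranges: [-2.6, 2.6], [-0.5, 2.12], [-1.47, 1.34], [0.16, 2.42], [-1.27, 4.41], [0.06, 2.06], [-2.6, 2.6]. Speed limits (rad/s): [2.22, 2.22, 2.79, 2.79, 3.14, 3.14, 3.14].

INTERFACE

Orientations are given as a unit quaternion [x, y, z, w].
In Python, from bench import read_state, cams, workorder gives the robot as it stands.
- The arm moves only by the shell command python3 -m crank 'ROWS' [FORCE]. ROWS is text: rows parted by semicolons, each of 5 numbers parted by spaces: the shift along the tool's x, y, z scaled (see below), then the turn about the tool's z scaled (see below), then the opening, from -1 (shut) to 1 (fully open). In form: dx dy dz yaw jaw; .... A call has 1 to 10 rows; each row shifts and turns the commanded pose from where the row before left it, along the tool's axes as they then stand; what a row does not reach is not made up. The controller multiplies each number of a shift by 200 mm and each number of a turn by 90 degrees. A row lasts 1/10 s, in which the tool goes at most 50 mm and 8.59 degrees, less where a joint would pass 70% of its speed; a pose out of reach is approached as far as the arm can. A call with a number of a shift or a turn outside -1 to 1 is refused whole. A call with a gripper value outside its range is refused whole. The fingers move at their own pace and stop on an object; FORCE is the grip in N (left out, the last holds). Time passes only in rows, so rows that do not move let the fingers close. It gives the time, the measured TCP pose, the force, the opening and the grip force at its end, in the units of the state.
- read_state(): the state, without advancing time (a new reading comes with each control period).
- cams.camera(name): name is "side" or "top"; returns a dict with "img" (480x640x3 uint8, blue, green, red), "K" (3x3 intrinsics, pixels), "xyz" and "attitude" of the camera in the world. Camera axes: x right, y down, z forward; pixel columns grow to the right and rows downward; lengths in m; the calibration is good to about 2 mm. A picture is of the moment at which its call begins. There is no depth.
- workorder.close_job(): hands the job in; it is judged then, once.
The state is a dict: "time": time; "joint_positions": joint angles; "joint_vel": joint speeds; "joint_torque": joint torques, N m; "ee_pos": TCP position; "eef_rot": TCP orientation; "ft_force": force on the tool from outside, world axes, zero at the start; "torque": the same for the moment, N m; "width": finger opening in m; "grip_force": force on a finger pad.
Only numpy, scipy, OpenCV 4.12 (cv2) and the standard library are available. Lean on these libraries where they do the work, as an engineer would, in place of code of your own. Each camera call takes 0.05 s, during which the arm holds its last target. There are 200 camera calls.

TASK

With the desiccator still shut, clear every skew-cut wood offcut from the wire mesh into the grey scrap bin. Then lift the desiccator's lid off by its knob and stand it right way up on the bare bench, lay all the square-ended wood specimens from the mesh in one layer on the white plate inside, and put the lid gently back, centred on the rim, so that the desiccator is closed again. Leave the beaker, the weighing jar and the caliper where they are.

Things in the scene. Friction and masses are not known exactly. Their poses are not given: they have to be found in the camera images.
- desiccator: desiccator bowl of clear plastic, too heavy to shift, with drying gel in its foot and a white perforated plate above it; 200 mm across its flat flange, 110 mm high, inside 160 mm across above the plate and 50 mm deep from rim to plate. Origin: centre of its underside on the bench, z up. It may stand on the left or the right of the robot
- desiccator_plate (a point): centre of the upper face of the white perforated plate inside the desiccator (plate 156 mm across, its top 60 mm above the bench), z up
- desiccator_rim (a point): centre of the desiccator's mouth, level with the top of its flat flange (110 mm above the bench), z up
- lid: loose domed lid of clear plastic (0.36 to 0.59 kg), resting by its weight on the flange at the start: flat rim 200 mm across and 10 mm thick, dome up to 62 mm, then a neck and a white round knob; 112 mm high in all. Origin: centre of its flat underside, z up towards the knob. Seated, its origin lies at the desiccator's rim point; no latch, no locating lip
- lid_knob (a point): middle of the lid's knob, 99 mm above the lid's underside: an upright cylinder 32 mm across and about 26 mm high (from 86 to 112 mm above the underside), on a thinner neck
- mesh: square sheet of steel wire mesh on short feet, 260 x 260 mm, fixed to the bench, its top 12 mm above it; offcuts and specimens lie scattered on it. Origin: centre of its underside, x and y along its edges. On the other side of the robot from the desiccator
- bin: grey plastic scrap bin, open at the top, fixed: 120 mm (its x) x 150 mm (its y), 90 mm high, walls and floor 4 mm. Origin: centre of its underside, z up
- specimen1: specimen: clean square-ended beech block 50 (x) x 24 x 24 mm, 21 g, longer than any offcut; origin at its centre; lies on the mesh on a long face. Two or three of the three are there (None: absent)
- specimen2: specimen: clean square-ended beech block 50 (x) x 24 x 24 mm, 21 g, longer than any offcut; origin at its centre; lies on the mesh on a long face. Two or three of the three are there (None: absent)
- specimen3: specimen: clean square-ended beech block 50 (x) x 24 x 24 mm, 21 g, longer than any offcut; origin at its centre; lies on the mesh on a long face. Two or three of the three are there (None: absent)
- offcut1: offcut: skew-cut end of the same 24 x 24 mm beech bar, wedge-shaped seen from above as it lies at the start, 11 g; origin near its middle, faces at y = -12 and +12 mm and at z = -12 and +12 mm parallel. Along x its y = -12 face runs from -17 to 17 mm, its y = +12 face from -17 to 2 mm. Three to five of the five are there (None: absent)
- offcut2: offcut: skew-cut end of the same 24 x 24 mm beech bar, wedge-shaped seen from above as it lies at the start, 11 g; origin near its middle, faces at y = -12 and +12 mm and at z = -12 and +12 mm parallel. Along x its y = -12 face runs from -14 to 16 mm, its y = +12 face from -6 to 16 mm. Three to five of the five are there (None: absent)
- offcut3: offcut: skew-cut end of the same 24 x 24 mm beech bar, wedge-shaped seen from above as it lies at the start, 11 g; origin near its middle, faces at y = -12 and +12 mm and at z = -12 and +12 mm parallel. Along x its y = -12 face runs from -16 to 14 mm, its y = +12 face from -8 to 4 mm. Three to five of the five are there (None: absent)
- offcut4: offcut: skew-cut end of the same 24 x 24 mm beech bar, wedge-shaped seen from above as it lies at the start, 11 g; origin near its middle, faces at y = -12 and +12 mm and at z = -12 and +12 mm parallel. Along x its y = -12 face runs from -12 to 15 mm, its y = +12 face from -12 to 7 mm. Three to five of the five are there (None: absent)
- offcut5: offcut: skew-cut end of the same 24 x 24 mm beech bar, wedge-shaped seen from above as it lies at the start, 11 g; origin near its middle, faces at y = -12 and +12 mm and at z = -12 and +12 mm parallel. Along x its y = -12 face runs from -17 to 14 mm, its y = +12 face from -3 to 14 mm. Three to five of the five are there (None: absent)
- beaker: bystander: small glass beaker, 60 mm across, 85 mm high, far side; origin under its centre
- weighing_jar: bystander: white weighing jar with a knobbed stopper, 52 mm across, 60 mm high, far side; origin under its centre
- caliper: bystander: steel caliper lying on the bench beyond the scrap bin, 170 mm long (x), about 10 mm high; origin at the middle of its beam
Things that resemble listed ones, but are neither listed nor needed, are in the scene too. What is shaped like the lid but green is not meant.

How it is judged:
On the way, in this order (a step that is already met when the one before it is completed fails the run):
1. every offcut present lies in the scrap bin, the desiccator still closed (x of offcut1 in the frame of bin between -0.058 and 0.058 m and y of offcut1 in the frame of bin between -0.073 and 0.073 m and z of each of offcut1, offcut2, offcut3, offcut4, offcut5 in the frame of bin below 0.085 m and linear speed of each of offcut1, offcut2, offcut3, offcut4, offcut5 below 0.05 m/s and x of offcut2 in the frame of bin between -0.058 and 0.058 m and y of offcut2 in the frame of bin between -0.073 and 0.073 m and x of offcut3 in the frame of bin between -0.058 and 0.058 m and y of offcut3 in the frame of bin between -0.073 and 0.073 m and x of offcut4 in the frame of bin between -0.058 and 0.058 m and y of offcut4 in the frame of bin between -0.073 and 0.073 m and x of offcut5 in the frame of bin between -0.058 and 0.058 m and y of offcut5 in the frame of bin between -0.073 and 0.073 m and horizontal distance between lid and desiccator_rim below 0.03 m and z of lid in the frame of desiccator_rim below 0.01 m), for 0.2 s.
2. the lid stands right way up on the bare bench, clear of the desiccator, by itself (height (world z) of lid below 0.006 m and angle between lid's own z axis and vertical below 0.08 rad and horizontal distance between lid and desiccator_rim above 0.19 m and linear speed of lid below 0.02 m/s and contact force between the fingers and lid below 0.3 N), for 0.2 s.
3. every specimen present lies in one layer on the plate inside the desiccator (horizontal distance between each of specimen1, specimen2, specimen3 and desiccator_plate below 0.074 m and z of specimen1 in the frame of desiccator_plate between 0.004 and 0.032 m and linear speed of each of specimen1, specimen2, specimen3 below 0.05 m/s and z of specimen2 in the frame of desiccator_plate between 0.004 and 0.032 m and z of specimen3 in the frame of desiccator_plate between 0.004 and 0.032 m), for 0.2 s.
At the end, for the whole second after the job is handed in: All offcuts present are at rest in the scrap bin, below its rim; all specimens present rest in one layer on the plate (centres within 74 mm of the plate's centre and under 32 mm above it); the lid is flat on the flange, within 10 mm of centred, at rest (all of step 3 and x of offcut1 in the frame of bin between -0.058 and 0.058 m and y of offcut1 in the frame of bin between -0.073 and 0.073 m and z of each of offcut1, offcut2, offcut3, offcut4, offcut5 in the frame of bin below 0.085 m and linear speed of each of offcut1, offcut2, offcut3, offcut4, offcut5 below 0.05 m/s and x of offcut2 in the frame of bin between -0.058 and 0.058 m and y of offcut2 in the frame of bin between -0.073 and 0.073 m and x of offcut3 in the frame of bin between -0.058 and 0.058 m and y of offcut3 in the frame of bin between -0.073 and 0.073 m and x of offcut4 in the frame of bin between -0.058 and 0.058 m and y of offcut4 in the frame of bin between -0.073 and 0.073 m and x of offcut5 in the frame of bin between -0.058 and 0.058 m and y of offcut5 in the frame of bin between -0.073 and 0.073 m and horizontal distance between lid and desiccator_rim below 0.01 m and z of lid in the frame of desiccator_rim between -0.004 and 0.004 m and angle between lid's own z axis and vertical below 0.05 rad and linear speed of lid below 0.02 m/s); the robot touches nothing.
It fails at once if the lid is tipped over (more than about 35 degrees) (angle between lid's own z axis and vertical above 0.6 rad).
It fails at once if the lid is dropped on to the rim (arrives there at more than 0.5 m/s) (horizontal distance between lid and desiccator_rim below 0.04 m and z of lid in the frame of desiccator_rim below 0.02 m and linear speed of lid above 0.5 m/s).
It fails at once if the beaker, the weighing jar or the caliper is moved by more than 30 mm (distance of any of beaker, weighing_jar, caliper from where it was at the start of the episode above 0.03 m).
Of offcut1, offcut2, offcut3, offcut4, offcut5 only 3 to 5 are there at a start; the rules pass over those that are not, and their reading is None.
Of specimen1, specimen2, specimen3 only 2 to 3 are there at a start; the rules pass over those that are not, and their reading is None.
At some moment in a run one of specimen1, specimen2, specimen3, offcut1, offcut2, offcut3, offcut4, offcut5 may be knocked a few centimetres aside while the robot is not near it.
It also fails if it takes over 210 s, if anything falls off the work surface, if the arm or the gripper's body presses on something with over 40 N, if the wrist force passes 120 N, or if a joint passes its speed limit or range.

## Working session

There is one attempt and no reset: what is moved stays moved. The work goes in short steps, Python scripts to look and compute and a shell command to move; the robot and the scene stay as the last step left them, time stands still between calls to the robot, and variables do not carry over. Pictures are saved under pics/ and viewed, at most 14 in all, crops included, and the job is handed in when it is done.

```bash
mkdir -p pics; ls; cat > h.py <<'E'
import numpy as np, cv2
from scipy.spatial.transform import Rotation as R
from bench import read_state, cams, workorder
def rot(a):
    a=np.array(a,float)
    return a if a.shape==(3,3) else R.from_quat(a).as_matrix()
def ray(c,u,v):
    d=rot(c["attitude"])@np.linalg.solve(np.array(c["K"]),[u,v,1.]); return np.array(c["xyz"]),d
def onz(c,u,v,z):
    p,d=ray(c,u,v); return p+d*(z-p[2])/d[2]
def proj(c,P):
    q=np.array(c["K"])@rot(c["attitude"]).T@(np.array(P)-np.array(c["xyz"])); return q[:2]/q[2]
E
python3 - <<'E'
from h import *
for n in("top","side"):
    c=cams.camera(n); cv2.imwrite(f"pics/{n}0.png",c["img"]); print(n,c["K"],c["xyz"],c["attitude"])
print(read_state())
E
```

```text
pics
top [[544.22955736   0.         316.71794685]
 [  0.         544.22955736 247.11809172]
 [  0.           0.           1.        ]] [ 0.29311423 -0.00884663  1.30676514] [-0.69479577  0.71432946 -0.05684971  0.06132192]
side [[602.65066006   0.         318.13854504]
 [  0.         602.65066006 236.05533886]
 [  0.           0.           1.        ]] [0.09969025 0.84330668 0.95092926] [-0.19611073  0.88602642 -0.40912224  0.09548175]
{'time': 0.1, 'joint_positions': array([-1.3586001 ,  0.33280227, -0.06470349,  1.46085129,  0.02157768,
        1.34990649, -0.08850067]), 'joint_vel': array([-9.60446794e-04, -1.10029108e-03,  6.64251446e-04, -1.16111172e-03,
        3.05324157e-05, -4.66159910e-04,  6.34226713e-04]), 'joint_torque': array([ 1.53632733e-03, -6.24545074e+01,  2.46926973e-02, -3.90711987e+01,
       -6.13372936e-02,  3.67654162e-02,  6.48855689e-05]), 'ee_pos': array([0.14531623, 0.60751443, 0.22184039]), 'eef_rot': array([ 1.17120257e-01,  9.93117536e-01, -6.33982796e-04, -5.71792849e-05]), 'ft_force': array([-0.73444843,  0.0613245 , -0.28832848]), 'torque': array([ 0.02150983, -0.00529955,  0.01523871]), 'grip_force': 0.0, 'width': 0.08705923718278388}
```

View pics/top0.png

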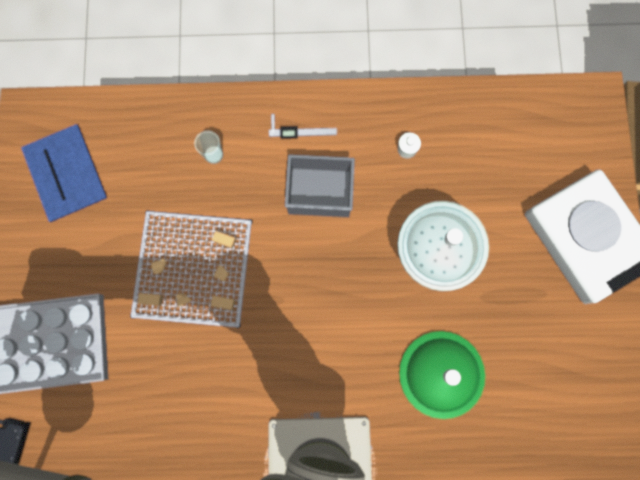

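View pics/side0.png

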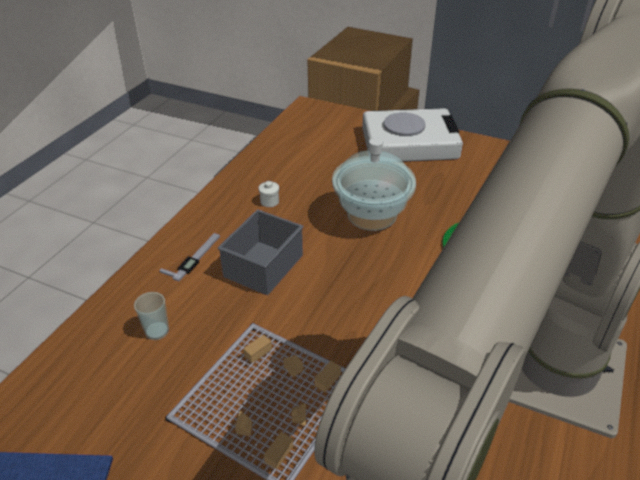

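The top view shows the mesh at (192,270) with 6 wood pieces at (223,239), (159,266), (221,272), (149,299), (182,299) and (221,303). The bin is at (320,185) and the closed clear desiccator at (443,246), with its knob at (454,237). The green look-alike lid is at (442,375) and is not the one meant. Next I'll enlarge the mesh.

```bash
python3 - <<'E'
from h import *
im=cv2.imread("pics/top0.png")[205:335,125:260]
b=cv2.resize(im,None,fx=4.4,fy=4.4,interpolation=cv2.INTER_CUBIC)
b=(255*(b/255.)**0.55).astype(np.uint8)
cv2.imwrite("pics/mesh0.png",b)
for p in [(223,239),(159,266),(221,272),(149,299),(182,299),(221,303),(200,320),(190,230)]:
    hsv=cv2.cvtColor(cv2.imread("pics/top0.png"),cv2.COLOR_BGR2HSV)
    print(p,hsv[p[1],p[0]],hsv[p[1]-1,p[0]+2])
E
```

```text
(223, 239) [ 21  98 232] [ 20  96 233]
(159, 266) [ 18 106 168] [ 18 103 168]
(221, 272) [ 18 100 155] [ 17 100 155]
(149, 299) [ 17 100 150] [ 16 103 153]
(182, 299) [ 17 101 149] [ 18 102 148]
(221, 303) [ 18 106 152] [ 19 103 151]
(200, 320) [111   9 206] [  8  19 161]
(190, 230) [ 11  49 192] [ 12  34 195]
```

View pics/mesh0.png

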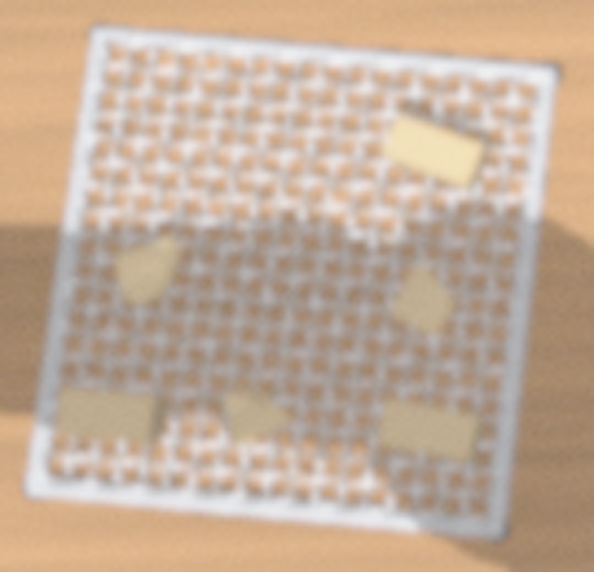

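There are three square-ended specimens, at (223,239), (149,299) and (221,303). They are the longer rectangles, about 50 mm. The three wedge-shaped pieces at (159,266), (221,272) and (182,299) are offcuts, and the crop confirms it.

```bash
cat >> h.py <<'E'
def blocks(c,z=0.036,roi=(125,205,260,335)):
    x0,y0,x1,y1=roi; s=4
    im=cv2.resize(c["img"][y0:y1,x0:x1],None,fx=s,fy=s,interpolation=cv2.INTER_CUBIC)
    h=cv2.cvtColor(cv2.medianBlur(im,9),cv2.COLOR_BGR2HSV)
    m=cv2.inRange(h,(14,75,110),(25,150,255))
    m=cv2.morphologyEx(m,cv2.MORPH_OPEN,np.ones((13,13)))
    out=[]
    for k in cv2.findContours(m,cv2.RETR_EXTERNAL,cv2.CHAIN_APPROX_NONE)[0]:
        if cv2.contourArea(k)<600: continue
        f=lambda p:((p[0]+.5)/s-.5+x0,(p[1]+.5)/s-.5+y0)
        W=np.array([onz(c,*f(p),z)[:2] for p in k[:,0]])*1000
        r=cv2.minAreaRect(W.astype(np.float32)); M=cv2.moments(W.astype(np.float32))
        cen=np.array([M["m10"],M["m01"]])/M["m00"]
        a=r[2] if r[1][0]>r[1][1] else r[2]+90
        poly=cv2.approxPolyDP(W.astype(np.float32),4.5,True)[:,0]
        e=np.diff(np.vstack([poly,poly[:1]]),axis=0)
        out.append((f((M0:=cv2.moments(k),)) if 0 else None,cen,r[0],sorted(r[1]),a,M["m00"],[(round(float(np.hypot(*v))),round(float(np.degrees(np.arctan2(v[1],v[0]))%180))) for v in e]))
        print("pix",proj(c,[*cen/1000,z]).round(),"cen",cen.round(),"rectC",np.round(r[0]),"dims",np.round(sorted(r[1])),"longaxis deg",round(a%180),"area",round(M["m00"]),"edges(len,ang)",out[-1][-1])
    return m
E
python3 - <<'E'
from h import *
c=cams.camera("top"); m=blocks(c); cv2.imwrite("pics/m.png",m)
g=c["img"]
h=cv2.cvtColor(g,cv2.COLOR_BGR2HSV)
# knob: brightest low-sat blob near (454,237)
w=cv2.inRange(h[222:252,440:470],(0,0,225),(180,18,255))
n,l,st,ce=cv2.connectedComponentsWithStats(w); print("knob",[(st[i],ce[i]+[440,222]) for i in range(1,n) if st[i][4]>30])
# bin: grey dark
b=cv2.inRange(h[145:225,275:365],(0,0,20),(180,70,130))
k=max(cv2.findContours(b,0,1)[0],key=cv2.contourArea)+[275,145]
r=cv2.minAreaRect(k);print("bin",r,[onz(c,*p,0.09).round(3)[:2] for p in cv2.boxPoints(r)])
# flange outline
d=cv2.inRange(h[195:300,390:500],(0,0,0),(180,90,255)); d2=cv2.inRange(h[195:300,390:500],(75,0,120),(110,90,255))
k=max(cv2.findContours(cv2.morphologyEx(d2,cv2.MORPH_CLOSE,np.ones((7,7))),0,1)[0],key=cv2.contourArea)+[390,195]
print("circ",cv2.minEnclosingCircle(k),cv2.fitEllipse(cv2.convexHull(k)))
(u,v),_,_=cv2.fitEllipse(cv2.convexHull(k)); print(onz(c,u,v,0.12), onz(c,u,v,.115))
for p in[(133,321),(148,212),(250,220),(240,325)]: print("mesh",onz(c,*p,0.012).round(3))
s=cams.camera("side"); P,D=ray(s,375.5,146); print("side knobray",onz(s,375.5,146,0.21), "top",onz(c,454,237,.222))
E
```

```text
pix [222. 302.] cen [384. 220.] rectC [384. 221.] dims [30. 55.] longaxis deg 82 area 1420 edges(len,ang) [(28, 176), (51, 88), (22, 177), (50, 81)]
pix [149. 299.] cen [396. 392.] rectC [396. 391.] dims [27. 54.] longaxis deg 84 area 1315 edges(len,ang) [(26, 179), (51, 85), (25, 1), (50, 84)]
pix [182. 299.] cen [395. 313.] rectC [396. 311.] dims [31. 33.] longaxis deg 91 area 742 edges(len,ang) [(27, 8), (30, 109), (23, 35), (19, 95)]
pix [221. 273.] cen [452. 223.] rectC [453. 223.] dims [32. 34.] longaxis deg 178 area 830 edges(len,ang) [(29, 164), (26, 77), (20, 162), (17, 39), (13, 83)]
pix [158. 266.] cen [474. 372.] rectC [473. 371.] dims [35. 38.] longaxis deg 91 area 1006 edges(len,ang) [(33, 102), (29, 11), (21, 93), (11, 142), (20, 167), (8, 45)]
pix [224. 239.] cen [534. 217.] rectC [533. 217.] dims [32. 57.] longaxis deg 67 area 1497 edges(len,ang) [(24, 2), (28, 67), (22, 100), (20, 168), (37, 67), (18, 98)]
knob [(array([  0,   0,  30,  30, 593], dtype=int32), array([455.58684654, 238.48060708]))]
bin ((319.4189758300781, 181.62094116210938), (61.922645568847656, 46.5418586730957), 2.862405300140381) [array([0.603, 0.061]), array([0.714, 0.053]), array([ 0.702, -0.09 ]), array([ 0.591, -0.081])]
circ ((442.3928527832031, 245.4642791748047), 44.4130859375) ((442.343017578125, 244.50927734375), (82.60932159423828, 88.89839172363281), 111.82988739013672)
[ 0.49158748 -0.2815887   0.12      ] [ 0.49242368 -0.2827378   0.115     ]
mesh [0.347 0.436 0.012]
mesh [0.611 0.407 0.012]
mesh [0.583 0.157 0.012]
mesh [0.331 0.182 0.012]
side knobray [ 0.49353054 -0.2890549   0.21      ] top [ 0.48925741 -0.2826848   0.222     ]
```

The bin centre is near (0.652,-0.014) and the desiccator near (0.491,-0.282). I'll move the arm off to the right so its shadow leaves the mesh, then re-measure the pieces there.

```bash
cat >> h.py <<'E'
def go(x,y,z,close=None):
    """print yaw (scaled) then shift (tool axes after yaw, scaled) to reach TCP x,y,z; close = world angle deg of closing line"""
    s=read_state(); M=rot(s["eef_rot"]); a=np.degrees(np.arctan2(M[1,1],M[0,1])); t=0
    if close is not None:
        d=(close-a+90)%180-90; t=-d
        M=M@R.from_euler("z",t,degrees=True).as_matrix()
    dl=M.T@(np.array([x,y,z])-s["ee_pos"])/0.2
    print(f"close {a:.1f} yaw {t:.1f}deg={t/90:.3f} ({abs(t)/8.5:.1f} rows) shift {dl.round(3)} xy-rows {np.hypot(dl[0],dl[1])/.25:.1f} z-rows {abs(dl[2])/.25:.1f} | q7 {s['joint_positions'][6]:.2f} tcp {s['ee_pos'].round(3)} w {s['width']:.3f} g {s['grip_force']:.1f} F {s['ft_force'].round(1)} t {s['time']:.1f}")
E
python3 -m crank '-.17 -.17 -.04 0 1;-.17 -.17 -.04 0 1;-.17 -.17 -.04 0 1;-.17 -.17 -.04 0 1;-.17 -.17 -.04 0 1;-.17 -.17 -.04 0 1;-.17 -.17 -.04 0 1;-.17 -.17 -.04 0 1'
python3 -m crank '-.17 -.17 -.04 0 1;-.17 -.17 -.04 0 1;-.17 -.17 -.04 0 1;-.17 -.17 -.04 0 1;-.17 -.17 -.04 0 1;-.17 -.17 -.04 0 1;-.17 -.17 -.04 0 1;-.17 -.17 -.04 0 1;0 0 0 0 1'
python3 - <<'E'
from h import *
c=cams.camera("top"); blocks(c); g=c["img"]
b=cv2.resize(g[205:335,125:260],None,fx=4.4,fy=4.4,interpolation=cv2.INTER_CUBIC); cv2.imwrite("pics/mesh1.png",b)
go(.474,.372,.12,10)
E
```

```text
time: 1.0
ee_pos: [0.3473, 0.2781, 0.2869]
eef_rot: [0.117, 0.993, 0.0, 0.0]
ft_force: [0.2, 0.6, -0.1]
width: 0.0872
grip_force: 0.0
time: 1.9
ee_pos: [0.5493, -0.0542, 0.3509]
eef_rot: [0.121, 0.993, -0.002, 0.001]
ft_force: [-0.2, 0.1, 0.6]
width: 0.087
grip_force: 0.0
pix [176. 330.] cen [323. 327.] rectC [322. 328.] dims [18. 19.] longaxis deg 1 area 235 edges(len,ang) [(20, 20), (12, 97), (14, 3), (18, 79)]
pix [222. 302.] cen [384. 220.] rectC [384. 220.] dims [29. 57.] longaxis deg 79 area 1442 edges(len,ang) [(26, 172), (52, 81), (24, 176), (51, 80)]
pix [182. 299.] cen [394. 314.] rectC [395. 312.] dims [30. 31.] longaxis deg 88 area 734 edges(len,ang) [(28, 5), (28, 103), (25, 24), (19, 95)]
pix [150. 299.] cen [396. 390.] rectC [395. 389.] dims [30. 57.] longaxis deg 83 area 1516 edges(len,ang) [(27, 174), (51, 84), (8, 132), (20, 180), (54, 83)]
pix [250. 290.] cen [411. 154.] rectC [411. 155.] dims [13. 19.] longaxis deg 88 area 208 edges(len,ang) [(7, 180), (20, 73), (11, 180), (19, 85)]
pix [221. 273.] cen [452. 223.] rectC [453. 222.] dims [32. 34.] longaxis deg 166 
[... 203 characters left out ...]
(10, 2), (10, 95), (7, 12), (12, 109)]
pix [158. 266.] cen [474. 371.] rectC [473. 371.] dims [36. 37.] longaxis deg 91 area 1010 edges(len,ang) [(33, 103), (28, 15), (17, 86), (16, 138), (19, 172), (8, 42)]
pix [224. 239.] cen [534. 217.] rectC [533. 217.] dims [33. 57.] longaxis deg 70 area 1521 edges(len,ang) [(24, 2), (28, 67), (22, 100), (23, 177), (40, 71), (13, 108)]
pix [248. 209.] cen [604. 158.] rectC [604. 158.] dims [12. 23.] longaxis deg 88 area 242 edges(len,ang) [(12, 180), (23, 96), (9, 180), (23, 87)]
close 76.2 yaw 66.2deg=0.736 (7.8 rows) shift [2.150e+00 1.000e-03 1.148e+00] xy-rows 8.6 z-rows 4.6 | q7 1.42 tcp [ 0.549 -0.051  0.35 ] w 0.087 g 0.0 F [ 0.8  0.2 -0.8] t 1.9
```

View pics/mesh1.png

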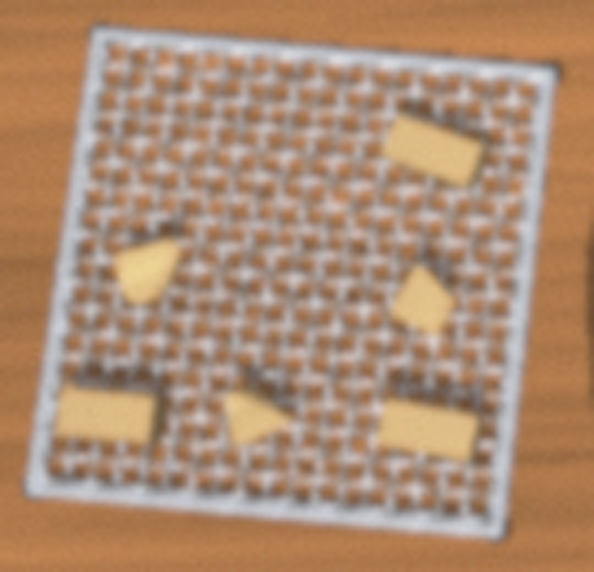

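Both views confirm three offcuts and three specimens. The pointed shapes need a closer look so I can pick parallel faces to grip. I'll rectify both cameras' crops onto the top-face plane, with x up and y left.

```bash
cat >> h.py <<'E'
def rect(c,cx,cy,z=.036,h=.035,n=260):
    W=[(cx+h,cy+h),(cx+h,cy-h),(cx-h,cy-h),(cx-h,cy+h)]
    src=np.float32([proj(c,[*w,z]) for w in W]); H=cv2.getPerspectiveTransform(src,np.float32([[0,0],[n,0],[n,n],[0,n]]))
    return cv2.warpPerspective(c["img"],H,(n,n),flags=cv2.INTER_CUBIC)
E
python3 - <<'E'
from h import *
C=[(.474,.371),(.452,.223),(.394,.313)]
rows=[np.hstack([rect(c,*p) for p in C]) for c in (cams.camera("top"),cams.camera("side"))]
cv2.imwrite("pics/off.png",np.vstack(rows))
E
```

```text
(no output)
```

View pics/off.png

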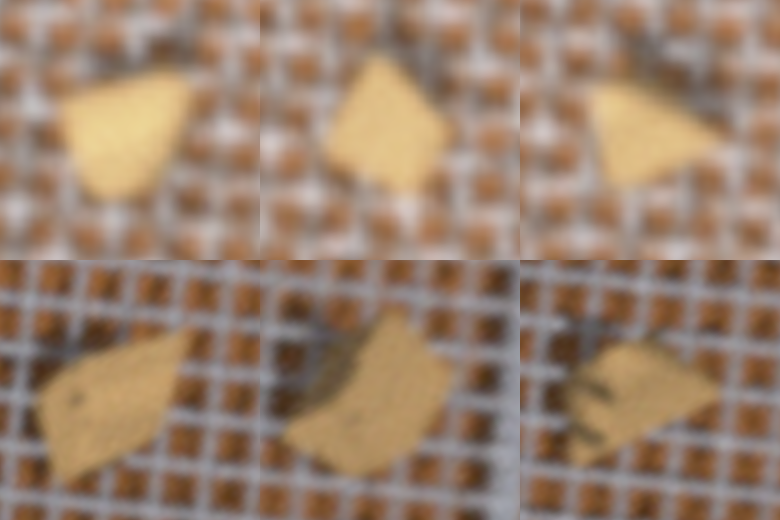

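C at (0.474,0.371) has parallel faces whose closing line is about 15°. B at (0.452,0.223) has a closing line of about 57°. A, on the right, is ambiguous, so I'll enlarge it.

```bash
python3 - <<'E'
from h import *
ims=[rect(c,.394,.313,h=.03,n=390) for c in (cams.camera("top"),cams.camera("side"))]
ms=[]
for i in ims:
    h=cv2.cvtColor(cv2.GaussianBlur(i,(5,5),0),cv2.COLOR_BGR2HSV); ms.append(cv2.inRange(h,(14,85,110),(26,190,255)))
print(cv2.bitwise_and(*ms).sum()/255/42.25)
o=np.vstack([np.hstack(ims),np.hstack([cv2.cvtColor(m,8) for m in (ms[0],cv2.bitwise_and(*ms))])])
cv2.imwrite("pics/A.png",cv2.resize(o,(600,600)))
E
```

```text
624.9704142011834
```

View pics/A.png

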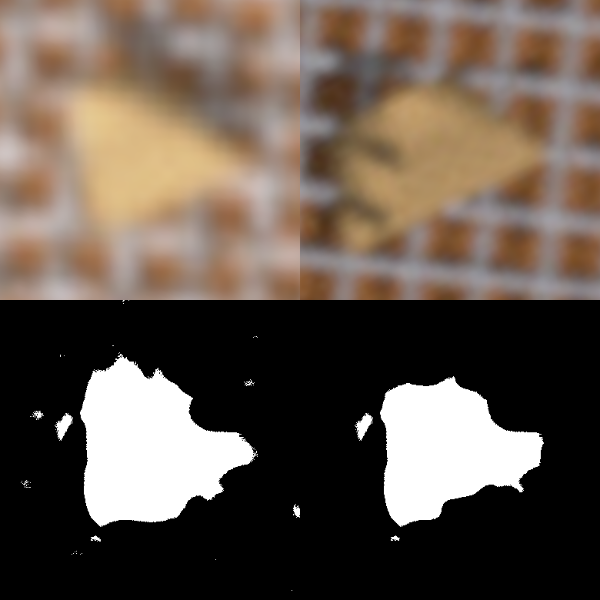

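A fits offcut1: its end on the left is square and its point is on the right, so its closing line is about 17°. The grasps will be B (0.450,0.224) at 57°, A (0.395,0.316) at 17° and C (0.471,0.376) at 15°. I'll start with B.

```bash
python3 -c "
from h import *
go(.450,.224,.10,57)"
```

```text
close 76.7 yaw 19.7deg=0.218 (2.3 rows) shift [1.145 0.868 1.253] xy-rows 5.7 z-rows 5.0 | q7 1.42 tcp [ 0.548 -0.046  0.35 ] w 0.087 g 0.0 F [0.2 0.1 0.5] t 2.1
```

```bash
python3 -m crank '0 0 0 .073 .2;0 0 0 .073 .2;0 0 0 .072 .2' 20 >/dev/null
python3 -m crank '.143 .108 .157 0 .2;.143 .108 .157 0 .2;.143 .108 .157 0 .2;.143 .108 .157 0 .2;.143 .108 .157 0 .2;.143 .108 .157 0 .2;.143 .108 .157 0 .2;.143 .108 .157 0 .2;0 0 0 0 .2;0 0 0 0 .2' | tail -1
python3 -c "
from h import *
go(.450,.224,.017,57)"
```

```text
grip_force: 0.0
close 57.1 yaw 0.1deg=0.002 (0.0 rows) shift [-0.001  0.007  0.41 ] xy-rows 0.0 z-rows 1.6 | q7 0.53 tcp [0.449 0.223 0.099] w 0.052 g 0.0 F [-0.  -0.2 -0. ] t 3.5
```

```bash
python3 -m crank '0 .007 .12 0 .2;0 0 .12 0 .2;0 0 .1 0 .2;0 0 .07 0 .2;0 0 0 0 .2;0 0 0 0 -1;0 0 0 0 -1;0 0 0 0 -1;0 0 0 0 -1;0 0 0 0 -1' 20
python3 -m crank '0 0 -.2 0 -1;0 0 -.25 0 -1;0 0 -.25 0 -1;0 0 -.2 0 -1;0 0 0 0 -1'|tail -2
python3 -c "
from h import *
go(.652,-.014,.20)"
```

```text
time: 4.45
ee_pos: [0.4515, 0.2233, 0.0178]
eef_rot: [0.285, 0.959, 0.0, 0.0]
ft_force: [-0.9, -0.9, 3.8]
width: 0.0239
grip_force: 20.0
width: 0.0239
grip_force: 20.0
close 56.9 yaw 0.0deg=0.000 (0.0 rows) shift [-1.481 -0.457  0.015] xy-rows 6.2 z-rows 0.1 | q7 0.48 tcp [0.454 0.224 0.203] w 0.024 g 20.0 F [ 0.4 -0.1 -0.3] t 5.0
```

```bash
python3 -m crank '-.212 -.065 0 0 -1;-.212 -.065 0 0 -1;-.212 -.065 0 0 -1;-.212 -.065 0 0 -1;-.212 -.065 0 0 -1;-.212 -.065 0 0 -1;-.209 -.067 0 0 -1;0 0 0 0 -1;0 0 0 0 -1'|tail -2
python3 -m crank '0 0 .2 0 -1;0 0 .2 0 -1;0 0 .2 0 -1;0 0 .12 0 -1;0 0 0 0 .2;0 0 0 0 .2;0 0 -.2 0 .2;0 0 -.25 0 .2;0 0 -.25 0 .2;0 0 0 0 .2'
python3 -c "
from h import *
go(.395,.316,.10,17)"
```

```text
width: 0.0243
grip_force: 20.0
time: 6.85
ee_pos: [0.6534, -0.0156, 0.2038]
eef_rot: [0.285, 0.959, 0.003, 0.007]
ft_force: [0.4, -0.7, -0.4]
width: 0.0516
grip_force: 0.0
close 56.9 yaw 39.9deg=0.444 (4.7 rows) shift [ 1.965 -0.758  0.503] xy-rows 8.4 z-rows 2.0 | q7 1.14 tcp [ 0.653 -0.016  0.204] w 0.052 g 0.0 F [ 0.4 -0.7 -0.4] t 6.8
```

```bash
python3 -m crank '0 0 0 .089 .2;0 0 0 .089 .2;0 0 0 .089 .2;0 0 0 .089 .2;0 0 0 .088 .2' >/dev/null
python3 -m crank '.218 -.084 .03 0 .2;.218 -.084 .03 0 .2;.218 -.084 .05 0 .2;.218 -.084 .05 0 .2;.218 -.084 .06 0 .2;.218 -.084 .07 0 .2;.218 -.084 .07 0 .2;.218 -.084 .07 0 .2;.219 -.086 .07 0 .2;0 0 0 0 .2' >/dev/null
python3 - <<'E'
from h import *
c=cams.camera("top"); cv2.imwrite("pics/t2.png",c["img"])
go(.395,.316,.017,17)
E
```

```text
close 17.3 yaw 0.3deg=0.004 (0.0 rows) shift [-0.026  0.028  0.387] xy-rows 0.2 z-rows 1.5 | q7 -0.35 tcp [0.388 0.319 0.094] w 0.052 g 0.0 F [ 1.  -0.8  0.7] t 8.4
```

```bash
python3 -m crank '-.026 .028 .1 0 .2;0 0 .12 0 .2;0 0 .1 0 .2;0 0 .065 0 .2;0 0 0 0 .2;0 0 0 0 -1;0 0 0 0 -1;0 0 0 0 -1;0 0 0 0 -1;0 0 0 0 -1' 20
python3 -m crank '0 0 -.2 0 -1;0 0 -.25 0 -1;0 0 -.25 0 -1;0 0 -.22 0 -1;0 0 0 0 -1'|tail -2
python3 -c "
from h import *
go(.652,-.05,.20,10)"
```

```text
time: 9.4
ee_pos: [0.3971, 0.3131, 0.0168]
eef_rot: [0.595, 0.804, 0.0, -0.0]
ft_force: [-0.3, -1.0, 3.4]
width: 0.025
grip_force: 19.3
width: 0.0249
grip_force: 19.3
close 16.9 yaw 6.9deg=0.077 (0.8 rows) shift [-2.015  0.928  0.023] xy-rows 8.9 z-rows 0.1 | q7 -0.41 tcp [0.399 0.315 0.206] w 0.025 g 19.3 F [-0.5  0.5  0.5] t 9.9
```

```bash
python3 -m crank '0 0 0 .077 -1;-.224 .103 0 0 -1;-.224 .103 0 0 -1;-.224 .103 0 0 -1;-.224 .103 0 0 -1;-.224 .103 0 0 -1;-.224 .103 0 0 -1;-.224 .103 0 0 -1;-.224 .103 0 0 -1;-.223 .104 .02 0 -1'>/dev/null
python3 -m crank '0 0 0 0 -1;0 0 0 0 -1'
python3 -c "
from h import *
go(.652,-.03,.055)"
```

```text
time: 11.1
ee_pos: [0.6496, -0.0537, 0.1951]
eef_rot: [0.644, 0.765, -0.001, -0.0]
ft_force: [0.4, 0.0, -0.5]
width: 0.025
grip_force: 19.3
close 9.8 yaw 0.0deg=0.000 (0.0 rows) shift [0.115 0.034 0.7  ] xy-rows 0.5 z-rows 2.8 | q7 0.47 tcp [ 0.65  -0.054  0.195] w 0.025 g 19.3 F [ 0.4  0.  -0.5] t 11.1
```

```bash
python3 -m crank '.115 .034 .1 0 -1;0 0 .2 0 -1;0 0 .2 0 -1;0 0 .17 0 -1;0 0 0 0 .2;0 0 0 0 .2;0 0 -.2 0 .2;0 0 -.25 0 .2;0 0 -.25 0 .2;0 0 0 0 .2'
python3 -c "
from h import *
go(.471,.376,.10,15)"
```

```text
time: 12.1
ee_pos: [0.6561, -0.0288, 0.2129]
eef_rot: [0.643, 0.766, 0.005, 0.005]
ft_force: [0.3, -1.0, -0.6]
width: 0.0516
grip_force: 0.0
close 10.0 yaw -5.0deg=-0.055 (0.6 rows) shift [ 2.196 -0.378  0.553] xy-rows 8.9 z-rows 2.2 | q7 0.43 tcp [ 0.656 -0.029  0.213] w 0.052 g 0.0 F [ 0.3 -1.  -0.6] t 12.1
```

```bash
python3 -m crank '0 0 0 -.055 .2;.22 -.038 .02 0 .2;.22 -.038 .04 0 .2;.22 -.038 .06 0 .2;.22 -.038 .07 0 .2;.22 -.038 .07 0 .2;.22 -.038 .07 0 .2;.22 -.038 .07 0 .2;.22 -.038 .07 0 .2;.22 -.038 .06 0 .2' >/dev/null
python3 -m crank '.216 -.036 0 0 .2;0 0 0 0 .2'>/dev/null
python3 -c "
from h import *
go(.471,.376,.017,15)"
```

```text
close 15.6 yaw 0.6deg=0.006 (0.1 rows) shift [-0.056  0.03   0.406] xy-rows 0.3 z-rows 1.6 | q7 -0.23 tcp [0.462 0.385 0.098] w 0.052 g 0.0 F [ 0.3 -0.6  0.1] t 13.3
```

```bash
python3 -m crank '-.056 .03 .1 0 .2;0 0 .12 0 .2;0 0 .1 0 .2;0 0 .085 0 .2;0 0 0 0 .2;0 0 0 0 -1;0 0 0 0 -1;0 0 0 0 -1;0 0 0 0 -1;0 0 0 0 -1' 20
python3 -m crank '0 0 -.2 0 -1;0 0 -.25 0 -1;0 0 -.25 0 -1;0 0 -.22 0 -1;0 0 0 0 -1'|tail -2
python3 -c "
from h import *
go(.652,-.0,.20)"
```

```text
time: 14.3
ee_pos: [0.4749, 0.3678, 0.0158]
eef_rot: [0.609, 0.793, 0.0, -0.0]
ft_force: [-0.9, -0.3, 4.1]
width: 0.0239
grip_force: 20.0
width: 0.0237
grip_force: 20.0
close 15.0 yaw 0.0deg=0.000 (0.0 rows) shift [-2.007  0.368  0.021] xy-rows 8.2 z-rows 0.1 | q7 -0.26 tcp [0.477 0.369 0.206] w 0.024 g 20.0 F [ 1.4 -0.1 -0.5] t 14.8
```

```bash
python3 -m crank '-.223 .041 0 0 -1;-.223 .041 0 0 -1;-.223 .041 0 0 -1;-.223 .041 0 0 -1;-.223 .041 0 0 -1;-.223 .041 0 0 -1;-.223 .041 0 0 -1;-.223 .041 0 0 -1;-.223 .041 0 0 -1;0 0 0 0 -1'>/dev/null
python3 -m crank '0 0 .1 0 -1;0 0 .2 0 -1;0 0 .2 0 -1;0 0 .17 0 -1;0 0 0 0 .2;0 0 0 0 .2;0 0 -.2 0 .2;0 0 -.25 0 .2;0 0 -.25 0 .2;0 0 0 0 .2'
python3 -c "
from h import *
go(.491,-.28,.30,70)"
```

```text
time: 16.8
ee_pos: [0.6534, -0.0025, 0.2157]
eef_rot: [0.609, 0.793, 0.005, 0.005]
ft_force: [0.4, -0.8, 0.2]
width: 0.0512
grip_force: 0.0
close 14.9 yaw -55.1deg=-0.612 (6.5 rows) shift [ 0.283 -1.579 -0.434] xy-rows 6.4 z-rows 1.7 | q7 0.47 tcp [ 0.653 -0.002  0.216] w 0.051 g 0.0 F [ 0.4 -0.8  0.2] t 16.8
```

```bash
python3 -m crank '.16 -.13 -.1 0 .2;.16 -.13 -.1 0 .2;.16 -.13 -.08 0 .2;.16 -.13 -.08 0 .2;.16 -.13 -.08 0 .2;.16 -.13 -.08 0 .2;0 0 0 0 .2'|head -2
python3 - <<'E'
from h import *
t=cams.camera("top");s=cams.camera("side")
a=cv2.resize(t["img"][140:310,275:505],None,fx=2.6,fy=2.6,interpolation=cv2.INTER_CUBIC)
p=cv2.resize(s["img"][130:290,210:430],None,fx=2,fy=2); o=np.zeros((a.shape[0]+0,a.shape[1],3),np.uint8); 
cv2.imwrite("pics/d1.png",a); cv2.imwrite("pics/s1.png",s["img"])
E
```

```text
time: 17.5
ee_pos: [0.4476, 0.1472, 0.3134]
```

View pics/d1.png

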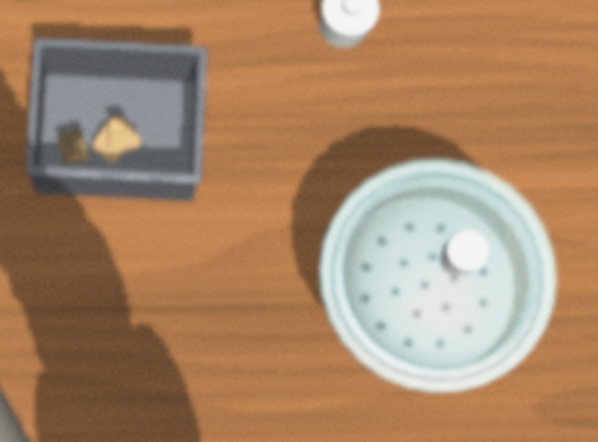

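View pics/s1.png

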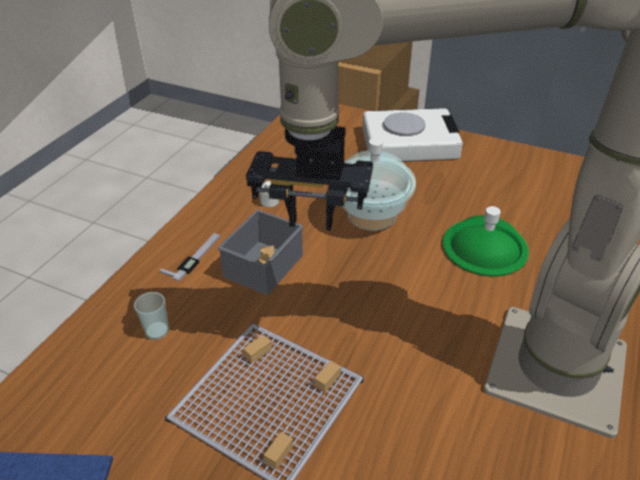

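The bin holds the offcuts (crop (75,145) and (115,140), where two overlap), and only the three square specimens remain on the mesh. The clear lid's white knob is at crop (468,250), and its rim circle is centred at crop (438,275). The green lid stands apart, at side (487,245).

```bash
python3 - <<'E'
from h import *
t=cams.camera("top");s=cams.camera("side"); g=t["img"]
r=slice(226,247),slice(444,467)
m=cv2.inRange(g[r],(222,222,222),(255,255,255)); k=max(cv2.findContours(m,0,1)[0],key=cv2.contourArea); (u,v),rad=cv2.minEnclosingCircle(k); u+=444;v+=226
print("knob px",u,v,rad,onz(t,u,v,.222), onz(t,455,236.2,.222))
gs=cv2.cvtColor(s["img"],6)[135:165,360:392]; m=cv2.inRange(gs,190,255); n,l,st,ce=cv2.connectedComponentsWithStats(m); print([(x,c+[360,135]) for x,c in zip(st,ce)][1:])
print("rim",onz(t,443.5,245.8,.117))
for z in(.196,.209,.222): print(z,proj(s,[*onz(t,455,236.2,.222)[:2],z]))
go(.491,-.28,.30,70)
E
```

```text
knob px 455.125 235.78125 8.066293716430664 [ 0.49169811 -0.2851289   0.222     ] [ 0.49084419 -0.28481688  0.222     ]
[(array([ 10,   0,  22,  13, 234], dtype=int32), array([381.34615385, 140.04273504])), (array([20, 21, 12,  7, 51], dtype=int32), array([385.64705882, 158.64705882]))]
rim [ 0.48912075 -0.28464367  0.117     ]
0.196 [375.60753043 152.34955725]
0.209 [375.90722776 147.5270133 ]
0.222 [376.21058848 142.64552034]
close 14.8 yaw -55.2deg=-0.613 (6.5 rows) shift [-0.914 -1.917  0.047] xy-rows 8.5 z-rows 0.2 | q7 -0.22 tcp [0.45  0.143 0.31 ] w 0.052 g 0.0 F [-0.2 -0.8 -0.5] t 17.7
```

```bash
python3 -c "
from h import *
go(.491,-.285,.26)"
```

```text
close 14.8 yaw 0.0deg=0.000 (0.0 rows) shift [-2.12  -0.352  0.247] xy-rows 8.6 z-rows 1.0 | q7 -0.22 tcp [0.45  0.143 0.31 ] w 0.052 g 0.0 F [-0.2 -0.8 -0.5] t 17.7
```

```bash
python3 -m crank '-.235 -.039 0 0 .5;-.235 -.039 0 0 .5;-.235 -.039 0 0 .5;-.235 -.039 0 0 .5;-.235 -.039 .04 0 .5;-.235 -.039 .04 0 .5;-.235 -.039 .04 0 .5;-.235 -.039 .06 0 .5;-.235 -.039 .06 0 .5;0 0 0 0 .5'>/dev/null
python3 -m crank '0 0 0 0 .5;0 0 0 0 .5'>/dev/null
python3 -c "
from h import *
go(.491,-.285,.191)"
```

```text
close 15.0 yaw 0.0deg=0.000 (0.0 rows) shift [-0.274 -0.038  0.432] xy-rows 1.1 z-rows 1.7 | q7 0.84 tcp [ 0.484 -0.23   0.277] w 0.065 g 0.0 F [-0.4  0.4 -0.2] t 18.9
```

```bash
python3 -m crank '-.137 -.019 0 0 .5;-.137 -.019 0 0 .5;0 0 0 0 .5;0 0 0 0 .5'>/dev/null
python3 -c "
from h import *
go(.491,-.285,.191)"
```

```text
close 15.0 yaw 0.0deg=0.000 (0.0 rows) shift [-0.003 -0.003  0.433] xy-rows 0.0 z-rows 1.7 | q7 0.99 tcp [ 0.491 -0.284  0.278] w 0.065 g 0.0 F [-0.7  1.1  0.7] t 19.3
```

```bash
python3 -m crank '0 0 .12 0 .5;0 0 .12 0 .5;0 0 .11 0 .5;0 0 .08 0 .5;0 0 0 0 .5;0 0 0 0 -1;0 0 0 0 -1;0 0 0 0 -1;0 0 0 0 -1;0 0 0 0 -1' 35
python3 -m crank '0 0 0 0 -1;0 0 -.03 0 -1;0 0 -.05 0 -1;0 0 -.1 0 -1;0 0 -.1 0 -1;0 0 -.1 0 -1;0 0 0 0 -1'
```

```text
time: 20.3
ee_pos: [0.4913, -0.2852, 0.1916]
eef_rot: [0.609, 0.793, -0.0, -0.001]
ft_force: [2.3, 0.5, 0.7]
width: 0.0333
grip_force: 1.1
time: 21.0
ee_pos: [0.4916, -0.2862, 0.2697]
eef_rot: [0.609, 0.793, 0.0, 0.0]
ft_force: [-0.6, -1.2, -4.0]
width: 0.0312
grip_force: 35.0
```

```bash
python3 -c "
from h import *
go(.435,-.02,.15)"
```

```text
close 14.9 yaw 0.0deg=0.000 (0.0 rows) shift [1.359 0.069 0.598] xy-rows 5.4 z-rows 2.4 | q7 0.99 tcp [ 0.492 -0.286  0.27 ] w 0.031 g 35.0 F [-0.6 -1.2 -4. ] t 21.0
```

```bash
python3 -m crank '.07 0 0 0 -1;.14 .01 0 0 -1;.17 .01 0 0 -1;.17 .01 0 0 -1;.17 .01 0 0 -1;.17 .01 0 0 -1;.17 .01 0 0 -1;.15 .01 0 0 -1;.1 0 0 0 -1;.05 0 0 0 -1'>/dev/null
python3 -m crank '0 0 .1 0 -1;0 0 .15 0 -1;0 0 .15 0 -1;0 0 .15 0 -1;0 0 .05 0 -1;0 0 0 0 -1;0 0 0 0 -1'
python3 -c "
from h import *
go(.435,-.02,.0815)"
```

```text
time: 22.7
ee_pos: [0.4349, -0.0201, 0.1487]
eef_rot: [0.609, 0.793, -0.0, -0.001]
ft_force: [0.2, 0.1, -3.5]
width: 0.0309
grip_force: 35.0
close 14.9 yaw 0.0deg=0.000 (0.0 rows) shift [0.    0.001 0.336] xy-rows 0.0 z-rows 1.3 | q7 0.11 tcp [ 0.435 -0.02   0.149] w 0.031 g 35.0 F [ 0.2  0.1 -3.5] t 22.7
```

```bash
python3 -m crank '0 0 .1 0 -1;0 0 .1 0 -1;0 0 .07 0 -1;0 0 .035 0 -1;0 0 .02 0 -1;0 0 .01 0 -1;0 0 .005 0 -1;0 0 0 0 -1;0 0 0 0 -1'

```

```text
time: 23.6
ee_pos: [0.4347, -0.0196, 0.0814]
eef_rot: [0.609, 0.793, 0.0, -0.002]
ft_force: [-10.0, -0.4, 19.8]
width: 0.0309
grip_force: 35.0
```

```bash
python3 -m crank '0 0 -.005 0 .5;0 0 0 0 .5;0 0 0 0 .5;0 0 0 0 .5;0 0 -.15 0 .5;0 0 -.25 0 .5;0 0 -.25 0 .5;0 0 -.25 0 .5;0 0 -.2 0 .5;0 0 0 0 .5'
python3 -c "
from h import *
go(.40,.17,.32)"
```

```text
time: 24.6
ee_pos: [0.4367, -0.0198, 0.3055]
eef_rot: [0.609, 0.793, 0.003, 0.0]
ft_force: [-0.7, 0.2, -0.6]
width: 0.0655
grip_force: 0.0
close 14.9 yaw 0.0deg=0.000 (0.0 rows) shift [ 0.964  0.068 -0.069] xy-rows 3.9 z-rows 0.3 | q7 -0.01 tcp [ 0.437 -0.02   0.305] w 0.066 g 0.0 F [-0.7  0.2 -0.6] t 24.6
```

```bash
python3 - <<'E'
from h import *
t=cams.camera("top"); blocks(t); cv2.imwrite("pics/t3.png",t["img"])
E
```

```text
pix [222. 302.] cen [384. 220.] rectC [384. 219.] dims [30. 58.] longaxis deg 82 area 1462 edges(len,ang) [(27, 177), (51, 83), (24, 173), (52, 79)]
pix [150. 299.] cen [396. 390.] rectC [396. 389.] dims [29. 57.] longaxis deg 83 area 1505 edges(len,ang) [(28, 173), (51, 84), (6, 135), (21, 1), (52, 82)]
pix [224. 239.] cen [534. 217.] rectC [533. 217.] dims [32. 57.] longaxis deg 67 area 1513 edges(len,ang) [(18, 169), (34, 60), (22, 96), (21, 165), (24, 65), (30, 86)]
```

View pics/t3.png

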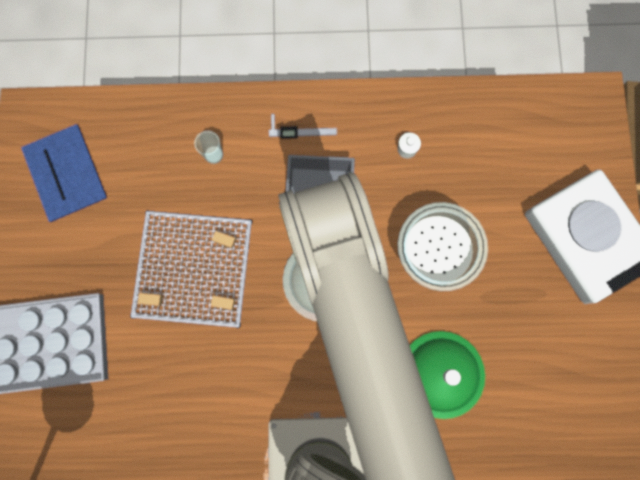

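The desiccator is open, with its rim circle near (443,246) and the plate near (438,245). The lid stands under the arm at about (310,283), and all three specimens are undisturbed. Next I'll measure the plate and rim.

```bash
python3 - <<'E'
from h import *
t=cams.camera("top"); g=t["img"]; h=cv2.cvtColor(g,cv2.COLOR_BGR2HSV)
m=cv2.inRange(h[195:300,390:500],(0,0,205),(180,14,255)); m=cv2.morphologyEx(m,cv2.MORPH_OPEN,np.ones((5,5)))
k=max(cv2.findContours(m,0,1)[0],key=cv2.contourArea)+[390,195]; e=cv2.fitEllipse(cv2.convexHull(k)); print("plate",e,onz(t,*e[0],.06))
w=cv2.inRange(h[195:300,390:500],(0,95,0),(22,255,255)); w=cv2.morphologyEx(cv2.bitwise_not(w),cv2.MORPH_OPEN,np.ones((7,7)))
k=max(cv2.findContours(w,0,1)[0],key=cv2.contourArea)+[390,195]; e=cv2.fitEllipse(cv2.convexHull(k)); print("rim",e,cv2.minEnclosingCircle(k),onz(t,*e[0],.11))
s=cams.camera("side"); print("side proj rim pts",[proj(s,[.489+.1*np.cos(a),-.2846+.1*np.sin(a),.11]).round(1) for a in np.arange(4)*np.pi/2])
cv2.imwrite("pics/s3.png",s["img"])
go(.385,.222,.10,-9)
E
```

```text
plate ((436.67523193359375, 244.3590850830078), (56.3966178894043, 65.24052429199219), 86.37169647216797) [ 0.50234916 -0.282278    0.06      ]
rim ((442.25860595703125, 246.12603759765625), (88.49873352050781, 92.22566986083984), 123.04208374023438) ((442.6650390625, 245.58251953125), 46.146087646484375) [ 0.48961712 -0.28346075  0.11      ]
side proj rim pts [array([336.3, 173.3]), array([358.6, 206.1]), array([414.2, 193.3]), array([388.8, 162.1])]
close 15.0 yaw 24.0deg=0.266 (2.8 rows) shift [ 1.156 -0.43   1.003] xy-rows 4.9 z-rows 4.0 | q7 -0.01 tcp [ 0.434 -0.02   0.3  ] w 0.065 g 0.0 F [ 0.2  0.4 -0.4] t 24.8
```

```bash
python3 -m crank '0 0 0 .089 .2;0 0 0 .089 .2;0 0 0 .088 .2;.23 -.086 .05 0 .2;.23 -.086 .1 0 .2;.23 -.086 .2 0 .2;.23 -.086 .2 0 .2;.236 -.086 .2 0 .2;0 0 .2 0 .2;0 0 0 0 .2'>/dev/null
python3 -m crank '0 0 0 0 .2;0 0 0 0 .2'>/dev/null
python3 -c "
from h import *
go(.385,.222,.017,-9)"
```

```text
close -9.1 yaw -0.1deg=-0.001 (0.0 rows) shift [ 0.163 -0.066  0.613] xy-rows 0.7 z-rows 2.5 | q7 -0.73 tcp [0.393 0.188 0.139] w 0.052 g 0.0 F [-0.3 -0.3 -0.5] t 25.9
```

```bash
python3 -m crank '.163 -.066 0 0 .2;0 0 0 0 .2;0 0 .2 0 .2;0 0 .15 0 .2'>/dev/null
python3 -c "
from h import *
go(.385,.222,.017,-9)"
```

```text
close -9.0 yaw 0.0deg=0.000 (0.0 rows) shift [-0.005 -0.     0.258] xy-rows 0.0 z-rows 1.0 | q7 -0.72 tcp [0.385 0.223 0.069] w 0.052 g 0.0 F [ 0.  -0.1  0.1] t 26.4
```

```bash
python3 -m crank '0 0 .12 0 .2;0 0 .09 0 .2;0 0 .045 0 .2;0 0 0 0 .2;0 0 0 0 -1;0 0 0 0 -1;0 0 0 0 -1;0 0 0 0 -1' 20
python3 -m crank '0 0 -.2 0 -1;0 0 -.25 0 -1;0 0 -.25 0 -1;0 0 -.25 0 -1;0 0 -.2 0 -1;0 0 0 0 -1'|tail -2
python3 -c "
from h import *
go(.504,-.313,.23)"
```

```text
time: 27.15
ee_pos: [0.3842, 0.2226, 0.0175]
eef_rot: [0.76, 0.65, -0.0, -0.001]
ft_force: [0.1, 0.5, -1.2]
width: 0.028
grip_force: 0.0
width: 0.0232
grip_force: 20.0
close -9.0 yaw 0.0deg=0.000 (0.0 rows) shift [-2.558  1.     0.093] xy-rows 11.0 z-rows 0.4 | q7 -0.85 tcp [0.386 0.223 0.252] w 0.023 g 20.0 F [ 0.6 -0.  -1.2] t 27.8
```

```bash
python3 -m crank '-.18 .07 0 0 -1;-.18 .07 0 0 -1;-.18 .07 0 0 -1;-.18 .07 0 0 -1;-.18 .07 0 0 -1;-.18 .07 0 0 -1;-.18 .07 0 0 -1;-.18 .07 0 0 -1;-.18 .07 0 0 -1;-.18 .07 0 0 -1'>/dev/null
python3 -m crank '-.18 .07 0 0 -1;-.18 .07 0 0 -1;-.18 .07 0 0 -1;-.18 .07 0 0 -1;0 0 0 0 -1;0 0 0 0 -1'>/dev/null
python3 -c "
from h import *
go(.504,-.313,.066)"
```

```text
close -9.3 yaw 0.0deg=0.000 (0.0 rows) shift [-0.11   0.078  0.902] xy-rows 0.5 z-rows 3.6 | q7 0.59 tcp [ 0.493 -0.289  0.247] w 0.023 g 20.0 F [ 0.2 -0.5 -0.3] t 29.4
```

```bash
python3 -m crank '-.11 .078 0 0 -1;0 0 .15 0 -1;0 0 .15 0 -1;0 0 .15 0 -1;0 0 .15 0 -1;0 0 .1 0 -1;0 0 0 0 -1'|grep -A9 time
python3 -m crank '0 0 .05 0 -1;0 0 .03 0 -1;0 0 0 0 -1'
python3 -c "
from h import *
go(.504,-.313,.066)"
```

```text
time: 30.05
ee_pos: [0.5054, -0.3077, 0.1048]
eef_rot: [0.76, 0.65, -0.002, -0.004]
ft_force: [0.5, 0.9, -0.0]
width: 0.0233
grip_force: 20.0
time: 30.35
ee_pos: [0.5059, -0.3104, 0.091]
eef_rot: [0.761, 0.649, -0.001, -0.002]
ft_force: [0.0, -0.4, -1.1]
width: 0.0238
grip_force: 20.0
close -9.0 yaw 0.0deg=0.000 (0.0 rows) shift [-0.015 -0.007  0.125] xy-rows 0.1 z-rows 0.5 | q7 0.73 tcp [ 0.506 -0.31   0.091] w 0.024 g 20.0 F [ 0.  -0.4 -1.1] t 30.4
```

```bash
python3 -m crank '-.015 -.007 .04 0 -1;0 0 .03 0 -1;0 0 0 0 -1;0 0 0 0 -1'
python3 -m crank '0 0 .025 0 -1;0 0 .015 0 -1;0 0 0 0 -1;0 0 0 0 -1'
```

```text
time: 30.75
ee_pos: [0.5038, -0.3145, 0.0774]
eef_rot: [0.761, 0.649, -0.001, -0.002]
ft_force: [-0.7, -1.1, 4.2]
width: 0.0236
grip_force: 20.0
time: 31.15
ee_pos: [0.5037, -0.3151, 0.0707]
eef_rot: [0.761, 0.648, -0.001, -0.002]
ft_force: [-5.4, 0.4, 18.7]
width: 0.0239
grip_force: 20.0
```

```bash
python3 -m crank '0 0 -.02 0 -.22;0 0 0 0 -.22;0 0 0 0 -.22;0 0 0 0 -.22;0 0 -.15 0 -.22;0 0 -.25 0 -.22;0 0 -.25 0 -.22;0 0 -.25 0 -.22;0 0 -.1 0 -.22;0 0 0 0 -.22'
python3 - <<'E'
from h import *
go(.397,.394,.15,-7)
E
```

```text
time: 32.15
ee_pos: [0.5057, -0.3149, 0.276]
eef_rot: [0.761, 0.649, -0.0, -0.0]
ft_force: [-0.7, -1.0, -0.9]
width: 0.034
grip_force: 0.0
close -9.1 yaw -2.1deg=-0.023 (0.2 rows) shift [ 3.452 -0.971  0.631] xy-rows 14.3 z-rows 2.5 | q7 0.63 tcp [ 0.506 -0.315  0.276] w 0.034 g 0.0 F [-0.7 -1.  -0.9] t 32.1
```

```bash
python3 -m crank '.192 -.054 0 -.023 .2;.192 -.054 0 0 .2;.192 -.054 0 0 .2;.192 -.054 0 0 .2;.192 -.054 0 0 .2;.192 -.054 0 0 .2;.192 -.054 0 0 .2;.192 -.054 0 0 .2;.192 -.054 0 0 .2;.192 -.054 0 0 .2'>/dev/null
python3 -m crank '.192 -.054 0 0 .2;.192 -.054 0 0 .2;.192 -.054 .1 0 .2;.192 -.054 .1 0 .2;.192 -.054 .1 0 .2;.192 -.054 .1 0 .2;.192 -.054 .1 0 .2;.188 -.053 .1 0 .2;0 0 0 0 .2;0 0 0 0 .2'>/dev/null
python3 - <<'E'
from h import *
blocks(cams.camera("top"))
go(.397,.394,.07,-7)
E
```

```text
pix [150. 299.] cen [396. 390.] rectC [396. 389.] dims [29. 57.] longaxis deg 84 area 1512 edges(len,ang) [(26, 176), (54, 85), (25, 173), (55, 84)]
pix [224. 239.] cen [533. 216.] rectC [533. 217.] dims [32. 58.] longaxis deg 67 area 1497 edges(len,ang) [(24, 3), (27, 66), (24, 98), (20, 173), (35, 68), (20, 94)]
close -7.0 yaw -0.0deg=-0.001 (0.0 rows) shift [ 0.029 -0.007  0.423] xy-rows 0.1 z-rows 1.7 | q7 -0.84 tcp [0.398 0.388 0.155] w 0.052 g 0.0 F [ 0.5 -1.   0.5] t 34.2
```

```bash
python3 -m crank '.029 -.007 .1 0 .2;0 0 .2 0 .2;0 0 .2 0 .2;0 0 .12 0 .2;0 0 .07 0 .2;0 0 0 0 .2'>/dev/null; python3 -m crank '0 0 0 0 -1;0 0 0 0 -1;0 0 0 0 -1;0 0 0 0 -1;0 0 0 0 -1;0 0 0 0 -1;0 0 0 0 -1' 20
python3 -m crank '0 0 -.2 0 -1;0 0 -.25 0 -1;0 0 -.25 0 -1;0 0 -.25 0 -1;0 0 -.2 0 -1;0 0 0 0 -1'|tail -2
python3 -c "
from h import *
go(.5116,-.26,.25,-9)"
```

```text
time: 35.5
ee_pos: [0.3971, 0.3957, 0.0182]
eef_rot: [0.749, 0.662, -0.001, -0.003]
ft_force: [-2.8, -1.1, 6.7]
width: 0.0235
grip_force: 20.0
width: 0.0238
grip_force: 20.0
close -7.1 yaw 1.9deg=0.022 (0.2 rows) shift [-3.154  1.065 -0.014] xy-rows 13.3 z-rows 0.1 | q7 -0.88 tcp [0.4   0.396 0.253] w 0.024 g 20.0 F [ 0.4  0.  -0.5] t 36.1
```

```bash
python3 -m crank '-.185 .063 0 .022 -1;-.185 .063 0 0 -1;-.185 .063 0 0 -1;-.185 .063 0 0 -1;-.185 .063 0 0 -1;-.185 .063 0 0 -1;-.185 .063 0 0 -1;-.185 .063 0 0 -1;-.185 .063 0 0 -1;-.185 .063 0 0 -1'>/dev/null
python3 -m crank '-.185 .063 0 0 -1;-.185 .063 0 0 -1;-.185 .063 0 0 -1;-.185 .063 0 0 -1;-.185 .063 0 0 -1;-.185 .063 0 0 -1;-.185 .063 0 0 -1;0 0 0 0 -1;0 0 0 0 -1;0 0 0 0 -1'>/dev/null
python3 -c "
from h import *
go(.5116,-.26,.066,-9)"
```

```text
close -8.9 yaw 0.1deg=0.001 (0.0 rows) shift [-0.009  0.002  0.896] xy-rows 0.0 z-rows 3.6 | q7 0.53 tcp [ 0.513 -0.259  0.245] w 0.024 g 20.0 F [ 0.1  1.3 -0.6] t 38.1
```

```bash
python3 -m crank '-.009 0 .15 0 -1;0 0 .2 0 -1;0 0 .2 0 -1;0 0 .15 0 -1;0 0 .08 0 -1;0 0 .04 0 -1;0 0 .03 0 -1;0 0 0 0 -1;0 0 0 0 -1'
python3 -m crank '0 0 .02 0 -1;0 0 .015 0 -1;0 0 0 0 -1'
```

```text
time: 39.0
ee_pos: [0.5119, -0.2614, 0.0768]
eef_rot: [0.76, 0.649, -0.001, -0.002]
ft_force: [1.0, -0.5, -0.8]
width: 0.0239
grip_force: 20.0
time: 39.3
ee_pos: [0.511, -0.2611, 0.0685]
eef_rot: [0.761, 0.649, -0.001, -0.003]
ft_force: [-0.5, 0.2, -0.2]
width: 0.0241
grip_force: 20.0
```

```bash
python3 -m crank '0 0 .006 0 -1;0 0 0 0 -.22;0 0 0 0 -.22;0 0 0 0 -.22;0 0 -.15 0 -.22;0 0 -.25 0 -.22;0 0 -.25 0 -.22;0 0 -.25 0 -.22;0 0 -.1 0 -.22;0 0 0 0 -.22'
python3 -c "
from h import *
go(.535,.219,.15,-22)"
```

```text
time: 40.3
ee_pos: [0.5132, -0.2625, 0.2707]
eef_rot: [0.76, 0.649, 0.0, -0.0]
ft_force: [-0.1, 0.3, -0.3]
width: 0.034
grip_force: 0.0
close -9.0 yaw 13.0deg=0.144 (1.5 rows) shift [ 2.272 -0.801  0.605] xy-rows 9.6 z-rows 2.4 | q7 0.53 tcp [ 0.513 -0.262  0.271] w 0.034 g 0.0 F [-0.1  0.3 -0.3] t 40.3
```

```bash
python3 -m crank '0 0 0 .072 .2;0 0 0 .072 .2;.19 -.067 0 0 .2;.19 -.067 0 0 .2;.19 -.067 0 0 .2;.19 -.067 0 0 .2;.19 -.067 0 0 .2;.19 -.067 0 0 .2;.19 -.067 0 0 .2;.19 -.067 0 0 .2'>/dev/null
python3 -m crank '.19 -.067 .1 0 .2;.19 -.067 .1 0 .2;.19 -.067 .2 0 .2;.18 -.064 .2 0 .2;0 0 0 0 .2;0 0 0 0 .2;0 0 0 0 .2'>/dev/null
python3 -c "
from h import *
go(.535,.219,.017,-22)"
```

```text
close -22.1 yaw -0.1deg=-0.001 (0.0 rows) shift [ 0.047 -0.005  0.702] xy-rows 0.2 z-rows 2.8 | q7 -0.50 tcp [0.533 0.21  0.157] w 0.052 g 0.0 F [ 0.7 -0.1 -0.3] t 42.0
```

```bash
python3 -m crank '.047 -.005 .1 0 .2;0 0 .2 0 .2;0 0 .2 0 .2;0 0 .13 0 .2;0 0 .07 0 .2;0 0 0 0 .2'>/dev/null; python3 -m crank '0 0 0 0 -1;0 0 0 0 -1;0 0 0 0 -1;0 0 0 0 -1;0 0 0 0 -1;0 0 0 0 -1;0 0 0 0 -1' 20
python3 -m crank '0 0 -.2 0 -1;0 0 -.25 0 -1;0 0 -.25 0 -1;0 0 -.25 0 -1;0 0 -.2 0 -1;0 0 0 0 -1'|tail -2
python3 -c "
from h import *
go(.4553,-.279,.25,-9)"
```

```text
time: 43.3
ee_pos: [0.5348, 0.2208, 0.0176]
eef_rot: [0.829, 0.559, -0.001, -0.002]
ft_force: [-1.6, -0.8, 6.4]
width: 0.024
grip_force: 20.0
width: 0.0239
grip_force: 20.0
close -22.0 yaw -13.0deg=-0.144 (1.5 rows) shift [-2.53  -0.017 -0.005] xy-rows 10.1 z-rows 0.0 | q7 -0.56 tcp [0.538 0.22  0.252] w 0.024 g 20.0 F [-0.1  0.4 -0.3] t 43.9
```

```bash
python3 -m crank '0 0 0 -.072 -1;0 0 0 -.072 -1;-.18 -.001 0 0 -1;-.18 -.001 0 0 -1;-.18 -.001 0 0 -1;-.18 -.001 0 0 -1;-.18 -.001 0 0 -1;-.18 -.001 0 0 -1;-.18 -.001 0 0 -1;-.18 -.001 0 0 -1'>/dev/null
python3 -m crank '-.18 -.001 0 0 -1;-.18 -.001 0 0 -1;-.18 -.001 0 0 -1;-.18 -.001 0 0 -1;-.18 -.001 0 0 -1;-.18 -.001 0 0 -1;0 0 0 0 -1;0 0 0 0 -1;0 0 0 0 -1'>/dev/null
python3 - <<'E'
from h import *
go(.4553,-.279,.067,-9)
t=cams.camera("top"); s=cams.camera("side")
a=cv2.resize(t["img"][190:300,385:505],None,fx=4,fy=4); b=cv2.resize(s["img"][120:250,300:440],(300,440)); cv2.imwrite("pics/p.png",np.hstack([a,b]))
E
```

```text
close -8.9 yaw 0.1deg=0.001 (0.0 rows) shift [-0.016  0.013  0.895] xy-rows 0.1 z-rows 3.6 | q7 0.53 tcp [ 0.454 -0.276  0.246] w 0.024 g 20.0 F [-0.2  0.7  0.2] t 45.8
```

View pics/p.png

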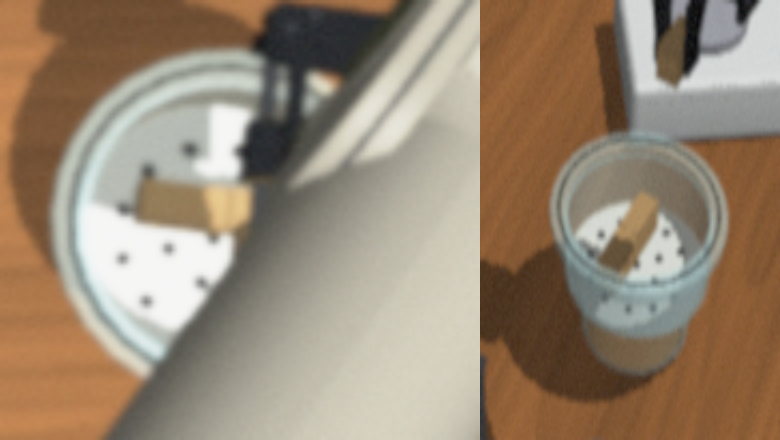

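The first two specimens lie end to end on the plate (crop bar from (135,205) to (255,210)) and the near half is free. I'll place the third there.

```bash
python3 -m crank '-.016 .013 .1 0 -1;0 0 .2 0 -1;0 0 .2 0 -1;0 0 .15 0 -1;0 0 .1 0 -1;0 0 .06 0 -1;0 0 .03 0 -1;0 0 0 0 -1;0 0 0 0 -1'
python3 -m crank '0 0 .025 0 -1;0 0 .015 0 -1;0 0 0 0 -1'
```

```text
time: 46.8
ee_pos: [0.4558, -0.2805, 0.0794]
eef_rot: [0.76, 0.65, -0.001, -0.002]
ft_force: [0.5, 0.1, 0.4]
width: 0.0238
grip_force: 20.0
time: 47.1
ee_pos: [0.455, -0.2803, 0.0702]
eef_rot: [0.76, 0.649, -0.001, -0.002]
ft_force: [-0.1, 0.8, -0.5]
width: 0.0242
grip_force: 20.0
```

```bash
python3 -m crank '0 0 .015 0 -1;0 0 0 0 -.22;0 0 0 0 -.22;0 0 0 0 -.22;0 0 -.15 0 -.22;0 0 -.25 0 -.22;0 0 -.25 0 -.22;0 0 -.25 0 -.22;0 0 -.25 0 -.22;0 0 -.1 0 -.22'
python3 -c "
from h import *
go(.45,.2,.33)"
```

```text
time: 48.1
ee_pos: [0.457, -0.2821, 0.3218]
eef_rot: [0.761, 0.649, 0.0, -0.0]
ft_force: [-0.2, 0.2, 0.3]
width: 0.0342
grip_force: 0.0
close -9.0 yaw 0.0deg=0.000 (0.0 rows) shift [ 2.375 -0.413 -0.039] xy-rows 9.6 z-rows 0.2 | q7 0.49 tcp [ 0.457 -0.282  0.322] w 0.034 g 0.0 F [-0.2  0.2  0.3] t 48.1
```

```bash
python3 -m crank '.23 -.04 0 0 .5;.23 -.04 0 0 .5;.23 -.04 0 0 .5;.23 -.04 0 0 .5;.23 -.04 0 0 .5;.23 -.04 0 0 .5;.23 -.04 0 0 .5;.23 -.04 0 0 .5;.23 -.04 0 0 .5;.23 -.04 0 0 .5'>/dev/null
python3 -m crank '0 0 0 0 .5;0 0 0 0 .5'>/dev/null
python3 - <<'E'
from h import *
t=cams.camera("top"); s=cams.camera("side")
a=cv2.resize(t["img"][150:345,275:505],None,fx=2.6,fy=2.6,interpolation=cv2.INTER_CUBIC); cv2.imwrite("pics/p2.png",a)
blocks(t,.084,(395,200,490,295))
blocks(t)
go(.435,-.02,.2,15)
E
```

```text
pix [439. 265.] cen [ 451. -279.] rectC [ 451. -279.] dims [27. 49.] longaxis deg 83 area 1157 edges(len,ang) [(23, 2), (43, 85), (18, 174), (9, 44), (40, 87)]
pix [441. 242.] cen [ 503. -287.] rectC [ 503. -287.] dims [27. 99.] longaxis deg 82 area 2375 edges(len,ang) [(18, 0), (84, 81), (14, 113), (14, 174), (9, 58), (79, 81), (13, 115)]
pix [128. 268.] cen [471. 444.] rectC [470. 442.] dims [18. 22.] longaxis deg 2 area 258 edges(len,ang) [(21, 175), (7, 88), (9, 2), (11, 85), (7, 2), (17, 68)]
close -9.2 yaw -24.2deg=-0.269 (2.8 rows) shift [-0.876 -0.309  0.6  ] xy-rows 3.7 z-rows 2.4 | q7 -0.63 tcp [0.45  0.165 0.32 ] w 0.066 g 0.0 F [-0.4 -0.6  0.8] t 49.4
```

View pics/p2.png

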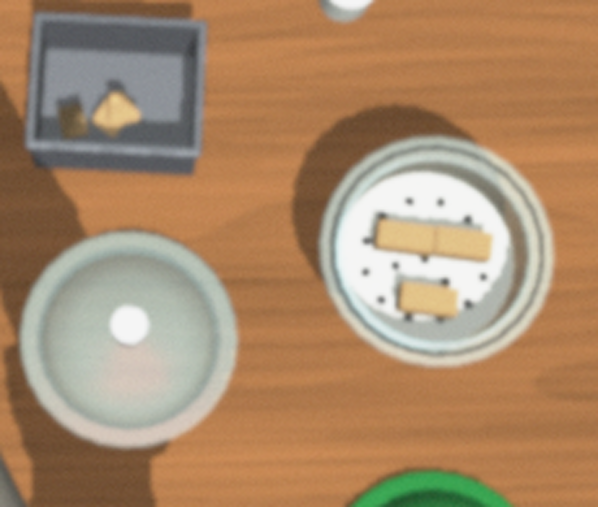

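All three specimens lie flat on the plate. The lid stands upright on the bench, with its knob at crop (130,325) and rim centred at (128,339). The desiccator rim is centred at crop (436,251).

```bash
python3 - <<'E'
from h import *
t=cams.camera("top"); g=t["img"]
print("knob",onz(t,325,275,.112),"lidrim",onz(t,324.4,280.4,.008),"rim",onz(t,442.9,246.7,.11))
gr=cv2.GaussianBlur(g[185:310,380:510],(3,3),0)
h=cv2.cvtColor(gr,cv2.COLOR_BGR2HSV); w=cv2.morphologyEx(cv2.inRange(h,(0,0,150),(180,70,255)),cv2.MORPH_CLOSE,np.ones((9,9)))
k=max(cv2.findContours(w,0,1)[0],key=cv2.contourArea)+[380,185]; c=cv2.minEnclosingCircle(k);e=cv2.fitEllipse(cv2.convexHull(k)); print(c,e,onz(t,*c[0],.11),onz(t,*e[0],.11))
m=cv2.inRange(g[265:286,315:336],(222,222,222),(255,255,255)); k=max(cv2.findContours(m,0,1)[0],key=cv2.contourArea); c=cv2.minEnclosingCircle(k); print(c,onz(t,c[0][0]+315,c[0][1]+265,.112))
E
```

```text
knob [ 0.43208673 -0.02059522  0.112     ] lidrim [ 0.43122481 -0.01979741  0.008     ] rim [ 0.48828234 -0.28480045  0.11      ]
((442.63275146484375, 246.0995635986328), 45.23515319824219) ((442.4309997558594, 246.3189239501953), (87.1111068725586, 90.30516815185547), 123.19935607910156) [ 0.48965316 -0.28429567  0.11      ] [ 0.48917122 -0.28381518  0.11      ]
((9.409090995788574, 9.5), 7.049219608306885) [ 0.43323251 -0.01932422  0.112     ]
```

```bash
python3 -m crank '0 0 0 -.09 .5;0 0 0 -.09 .5;0 0 0 -.089 .5;-.219 -.077 .1 0 .5;-.219 -.077 .1 0 .5;-.219 -.077 .1 0 .5;-.219 -.077 .1 0 .5;0 0 0 0 .5;0 0 0 0 .5;0 0 0 0 .5'>/dev/null
python3 -c "
from h import *
go(.435,-.02,.0825,15)"
```

```text
close 15.1 yaw 0.1deg=0.001 (0.0 rows) shift [-0.02  -0.005  0.794] xy-rows 0.1 z-rows 3.2 | q7 0.05 tcp [ 0.436 -0.016  0.241] w 0.065 g 0.0 F [0.9 0.6 0.3] t 50.5
```

```bash
python3 -m crank '-.02 -.005 .1 0 .5;0 0 .2 0 .5;0 0 .2 0 .5;0 0 .15 0 .5;0 0 .09 0 .5;0 0 .05 0 .5;0 0 0 0 .5'|head -2
python3 -m crank '0 0 0 0 -1;0 0 0 0 -1;0 0 0 0 -1;0 0 0 0 -1;0 0 0 0 -1;0 0 0 0 -1;0 0 0 0 -1;0 0 0 0 -1' 35
```

```text
time: 51.15
ee_pos: [0.4343, -0.0198, 0.0819]
time: 51.95
ee_pos: [0.4349, -0.0204, 0.083]
eef_rot: [0.608, 0.794, -0.001, -0.003]
ft_force: [-2.0, 1.2, 4.9]
width: 0.0308
grip_force: 35.0
```

```bash
python3 -m crank '0 0 -.03 0 -1;0 0 -.08 0 -1;0 0 -.14 0 -1;0 0 -.17 0 -1;0 0 -.17 0 -1;0 0 -.17 0 -1;0 0 -.15 0 -1;0 0 -.12 0 -1;0 0 -.06 0 -1;0 0 0 0 -1'
python3 -c "
from h import *
go(.491,-.285,.25)"
```

```text
time: 52.95
ee_pos: [0.4364, -0.0212, 0.3015]
eef_rot: [0.608, 0.794, -0.0, -0.003]
ft_force: [0.6, -0.3, -4.7]
width: 0.031
grip_force: 35.0
close 15.1 yaw 0.0deg=0.000 (0.0 rows) shift [-1.346 -0.079  0.252] xy-rows 5.4 z-rows 1.0 | q7 0.02 tcp [ 0.436 -0.021  0.301] w 0.031 g 35.0 F [ 0.6 -0.3 -4.7] t 53.0
```

```bash
python3 -m crank '-.07 -.004 0 0 -1;-.14 -.008 0 0 -1;-.17 -.01 0 0 -1;-.17 -.01 0 0 -1;-.17 -.01 0 0 -1;-.17 -.01 0 0 -1;-.17 -.01 0 0 -1;-.14 -.008 0 0 -1;-.1 -.006 0 0 -1;-.046 -.003 0 0 -1'>/dev/null
python3 -m crank '0 0 0 0 -1;0 0 .05 0 -1;0 0 .1 0 -1;0 0 .1 0 -1;0 0 .05 0 -1;0 0 0 0 -1;0 0 0 0 -1;0 0 0 0 -1'
python3 -c "
from h import *
go(.491,-.285,.195)"
```

```text
time: 54.75
ee_pos: [0.4884, -0.2755, 0.2407]
eef_rot: [0.608, 0.794, -0.001, -0.004]
ft_force: [0.5, -0.3, -3.9]
width: 0.0306
grip_force: 35.0
close 15.1 yaw 0.0deg=0.000 (0.0 rows) shift [-0.051  0.001  0.228] xy-rows 0.2 z-rows 0.9 | q7 0.99 tcp [ 0.488 -0.275  0.241] w 0.031 g 35.0 F [ 0.5 -0.3 -3.9] t 54.8
```

```bash
python3 -m crank '-.051 0 0 0 -1;0 0 .05 0 -1;0 0 .07 0 -1;0 0 .06 0 -1;0 0 .03 0 -1;0 0 .01 0 -1;0 0 0 0 -1;0 0 0 0 -1'
python3 -c "
from h import *
go(.491,-.285,.1925)"
```

```text
time: 55.55
ee_pos: [0.4905, -0.2852, 0.1962]
eef_rot: [0.608, 0.794, -0.001, -0.004]
ft_force: [-0.1, -0.1, -4.2]
width: 0.0309
grip_force: 35.0
close 15.1 yaw 0.0deg=0.000 (0.0 rows) shift [0.    0.003 0.019] xy-rows 0.0 z-rows 0.1 | q7 1.04 tcp [ 0.491 -0.285  0.196] w 0.031 g 35.0 F [-0.1 -0.1 -4.2] t 55.5
```

```bash
python3 -m crank '0 0 .01 0 -1;0 0 .006 0 -1;0 0 .004 0 -1;0 0 0 0 -1;0 0 0 0 -1'
```

```text
time: 56.05
ee_pos: [0.4904, -0.2852, 0.193]
eef_rot: [0.608, 0.794, -0.0, -0.004]
ft_force: [-4.5, 3.1, 9.3]
width: 0.0308
grip_force: 35.0
```

Contact is light at the expected height, so I'll release, retreat and check.

```bash
python3 -m crank '0 0 0 0 .5;0 0 0 0 .5;0 0 0 0 .5;0 0 0 0 .5;0 0 -.1 0 .5;0 0 -.2 0 .5;0 0 -.2 0 .5;0 0 0 0 .5'
python3 -m crank '.2 .03 0 0 .5;.2 .03 0 0 .5;.2 .03 0 0 .5;.2 .03 0 0 .5;.2 .03 0 0 .5;.2 .03 0 0 .5;.2 .03 0 0 .5;.2 .03 0 0 .5;.2 .03 0 0 .5;0 0 0 0 .5'>/dev/null
python3 - <<'E'
from h import *
t=cams.camera("top"); g=t["img"]
cv2.imwrite("pics/f.png",cv2.resize(g[150:345,275:505],None,fx=2.6,fy=2.6,interpolation=cv2.INTER_CUBIC))
r=slice(222,250),slice(442,470)
m=cv2.inRange(g[r],(222,222,222),(255,255,255)); k=max(cv2.findContours(m,0,1)[0],key=cv2.contourArea); c,_=cv2.minEnclosingCircle(k); print(onz(t,c[0]+442,c[1]+222,.222),read_state()["ee_pos"])
E
```

```text
time: 56.85
ee_pos: [0.4924, -0.287, 0.2965]
eef_rot: [0.608, 0.794, -0.0, -0.001]
ft_force: [0.5, -0.7, -0.1]
width: 0.0648
grip_force: 0.0
[ 0.4884781  -0.28421967  0.222     ] [0.44999634 0.07057523 0.29380805]
```

View pics/f.png

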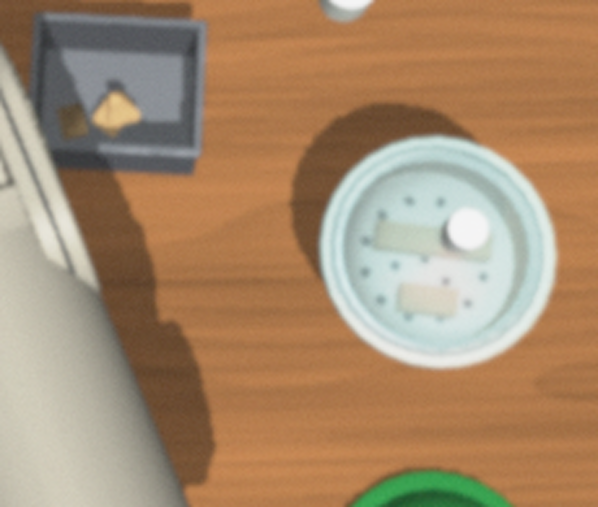

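The lid is seated flat on the rim, knob at (0.4885,-0.284) against a rim centre of (0.489,-0.284). The specimens are inside and the offcuts are in the bin.

```bash
python3 -c "
from bench import workorder
print(workorder.close_job())"
```

```text
the job is handed in; nothing more can be done
None
```

The job is handed in with no verdict shown: all three offcuts went into the bin (two overlap there in the pictures), the three specimens lie in one layer on the plate, and the lid is back on the rim, centred to about 1 mm by camera.

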